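# Fetch a clothes peg from the low organiser tray with sprung tongs

### The arm

A 6-joint arm with a two-finger parallel gripper is mounted at the origin on the work surface. World frame = base frame: x ahead of the robot, y to its left, z up, the work surface at z = 0. Lengths are in m, angles in rad, forces in N, time in s.
With the tool pointing down it reaches from about 0.35 to 0.975 m from the base axis. Payload 4.9 kg.
Tool frame: the origin (TCP) lies midway between the tips of the shut fingers; the grasp point (between the pads) lies ctrl.grip_point_offset behind it (ctrl.grip_point_offset is the distance from the TCP to the grasp point, in m); x points along the fingers, y is the direction in which the jaws open and shut, and the axes are right-handed (so a half turn about x gives the same grasp; the last joint's range is limited). The gripper opens to 85 mm and grips with 20 to 120 N. Pads are 22 mm wide; open, the fingers measure 114 mm over their backs; the gripper's body (76 mm by 85 mm) begins 54 mm behind the grasp point. The pads swing forward as they close: fully open they stand 13 mm farther back than shut.
Start: joints at [0.993, 0.053, 1.613, -0, 1.476, -0.119], TCP at [0.277, 0.56, 0.231] pointing down, gripper open.
Joint ranges: [-3.01, 3.01], [-1.01, 2.22], [0.06, 2.58], [-1.02, 4.17], [0.09, 2.62], [-3.14, 3.14]. Speed limits (rad/s): [2.57, 2.57, 3.14, 3.14, 3.14, 3.14].

### API

Orientations are given as a rotation vector (axis times angle).
In Python, from station import ctrl gives the robot as it stands. The module is installed in compiled form; this text tells all that it offers.
- The arm moves only by the tool drive_tool, never from a script. Its argument "commands" is text: rows parted by semicolons, each of 5 numbers parted by spaces: the closure, from -1 (fully open) to 1 (shut), so that 0 is half open, then the shift along the tool's x, y, z in units of 40 mm (1.0 is 40 mm), then the turn about the tool's x in units of 5 degrees (1.0 is 5 degrees). A call has 1 to 8 rows; each row is the pose to reach, as a shift and turn from the pose commanded when the call began, along the tool's axes at that moment; what a row does not reach only later rows make up. A row lasts 1/12 s, in which the tool goes at most 41.7 mm and 7.16 degrees, less where a joint would pass 70% of its speed; a pose out of reach is approached as far as the arm can. A call with a gripper value outside its range is refused whole. The fingers move at their own pace and stop on an object; "newtons" is the grip in N (left out, the last holds). Time passes only in rows, so rows that repeat a pose let the fingers close. It gives the time, the measured TCP pose, the force and the opening at its end, in the units of the state.
- ctrl.get_obs(): the state, without advancing time (a new reading comes with each control period).
- ctrl.get_image(name): name is "scene" or "top" or "wrist"; returns (picture, depth): 400x640x3 uint8, blue, green, red; 400x640 float32, m along the optical axis (not along the pixel's ray), 0 where there is no reading.
- ctrl.camera_info(name): a dict with "K" (3x3 intrinsics, pixels), "T" (4x4, takes a point from camera to world coordinates). Camera axes: x right, y down, z forward; pixel columns grow to the right and rows downward; lengths in m; the calibration is good to about 2 mm. The wrist camera is an equidistant fisheye: a pixel r from the principal point sees the ray r / f radians off the axis. A picture is of the moment at which its call begins: read the wrist's pose just before it. camera_info takes no time and is no camera call; for the wrist camera it gives the pose at the moment of the call.
- ctrl.finish_job(): hands the job in, once; it reports no verdict.
The state is a dict: "t": time; "q": joint angles; "dq": joint speeds; "effort": joint torques, N m; "tool_pos": TCP position; "tool_rot": TCP orientation; "contact_force": force on the tool from outside, world axes, zero at the start; "wrist_torque": the same for the moment, N m; "opening": finger opening in m.
Only numpy, scipy, OpenCV 4.12 (cv2) and the standard library are available. Lean on these libraries where they do the work, as an engineer would, in place of code of your own. Each camera call takes 0.05 s, during which the arm holds its last target.

### The job

The yellow clothes peg has slid into the lower tray of the grey organiser, where a hand will not fit. Pick up the bamboo tongs, squeeze them shut on the peg, lift it out and let it go so that it lies flat in the shallow white tray, then lay the tongs flat on the middle of the blue rubber mat. Do not touch the peg with the gripper's fingers, and leave everything else where it is.

Things in the scene. Friction and masses are not known exactly. Their poses are not given: they have to be found in the camera images.
- peg_mid (a point): Centre of the yellow clothes peg, half-way up. The peg is 80 mm long, 12 mm high as it lies, about 20 g. It lies on its side on the organiser's lower floor, in the left or right bay, jaws towards the robot. Own x: along it from jaws to handle ends; y across; z up. Jaw part: x -40 to -6 mm, 18 mm wide, sides parallel; handle ends spread to 28 mm at x = +40 mm.
- peg_jaw (a point): Middle of the peg's jaw part, 25 mm from its centre towards the robot (15 mm in from the jaw tips), 6 mm above its underside: the place for the tongs to squeeze, across its y. Axes as peg_mid.
- organiser: Fixed grey plastic two-tier organiser, 240 mm wide (its y), 160 mm deep (its x), 110 mm high. Origin under its centre; open front towards its own -x, facing the robot. Upper tray, see-through grey: underside 80 mm, rim 110 mm above the chest top, spans x -30 to +80 mm, on four corner posts (front ones 12 x 10 mm at x = -24, y = +-115 mm).
- organiser_front (a point): Middle of the lower tray's front edge, on top of its 4 mm floor, 80 mm in front of the organiser's centre; same axes. No lip at the front. Side walls, back wall and a middle divider at y = 0 (each 4 mm thick) rise 18 mm above this floor: two bays 114 mm wide, centred at y = -59 and +59 mm.
- tongs_grip (a point): Point between the finger rests of the bamboo sprung tongs, half-way up. They lie on their side on the blue rubber mat; about 85 g, legs 20 mm high throughout, opening horizontally. Own x: centre line towards the tips (read while open); z up. Hinge bow, 17 mm across, at x = -75 mm, tips at +115 mm. The darker rests (30 mm long, outer faces about 50 mm apart at rest) are squeezed across y.
- tongs_mid (a point): Centre of the lying tongs, 20 mm from tongs_grip towards the tips, half-way up (10 mm above their underside). Same axes. Dark tip pads: the last 24 mm of the legs, inner faces about 62 mm apart at rest. Each 1 mm of squeezing at the rests closes the tips by about 2 mm: 42 mm over the rests leaves about 42 mm between the tips.
- tongs_leg (a joint): Closing angle of the tongs, rad: 0 fully open, about 0.25 with the tips on the peg's jaws (some 30 mm over the rests), 0.33 at the stop. The spring pushes back on the fingers with about 2.5 N at first and 7 N at the peg. Squeezed to 42 mm wide the tongs stay in the grip with tips open; let go, they spring open.
- mat: Fixed blue rubber mat, 240 mm (its x) by 120 mm (its y), 4 mm thick, on the left or the right of the chest top. Origin under its centre. The tongs lie on it at the start and must end on it.
- tray: Fixed shallow white plastic tray, 180 mm (its x) by 130 mm (its y), floor 4 mm thick, rim 12 mm high and 4 mm thick; on the other side from the mat. Origin under its centre. The peg goes in here.
- cone: Bystander: white ceramic ring cone, base 72 mm across, 90 mm tall, standing loose between the robot and the organiser. Origin under its centre.
- rollon: Bystander: glass roll-on bottle lying on its side, 95 mm long (its x), 28 mm thick, loose. Origin under its centre.
- shoehorn: Bystander: flat bamboo shoehorn, 200 mm long (its x), up to 40 mm wide, 7 mm thick, loose. Origin near its middle, at its underside.
- brush: Bystander: small wooden nail brush, 85 mm long (its x), 34 mm wide, 24 mm high, loose, in the organiser bay that does not hold the peg. Origin under its centre.
Mind the look-alikes: they are no part of the job. Of the things that look like the part that bears tongs_grip, take the one that is nearest to the robot's base at the start. Of the things shaped like the tray, the white one is meant.

How it is judged:
On the way, in this order (a step that is already met when the one before it is completed fails the run):
1. the peg is squeezed between the tongs, which the fingers hold, and lifted clear of the lower floor (contact force between tongs and peg above 0.5 N and contact force between the fingers and tongs above 1 N and height (world z) of peg_mid above 0.018 m), for 0.2 s.
2. the peg lies flat and still in the white tray, let go by the tongs (x of peg_mid in the frame of tray between -0.075 and 0.075 m and y of peg_mid in the frame of tray between -0.05 and 0.05 m and z of peg_mid in the frame of tray below 0.022 m and angle between peg_mid's own x axis and vertical between 1.42 and 1.72 rad and linear speed of peg below 0.03 m/s and contact force between tongs and peg below 0.05 N), for 0.2 s.
3. the tongs lie flat on the middle of the blue rubber mat (x of tongs_mid in the frame of mat between -0.06 and 0.06 m and y of tongs_mid in the frame of mat between -0.04 and 0.04 m and z of tongs_mid in the frame of mat below 0.022 m and angle between tongs_mid's own z axis and vertical below 0.12 rad and linear speed of tongs below 0.03 m/s), for 0.2 s.
At the end, for the whole second after the job is handed in: The peg lies level and at rest inside the white tray (its centre within 75 mm of the tray's centre along the tray and 50 mm across it), the tongs lie flat and open on the blue rubber mat (their centre within 60 mm of the mat's centre along it and 40 mm across it), and nothing is held (all of step 2 and all of step 3 and value of joint tongs_leg below 0.05 rad); the robot touches nothing.
It fails at once if the gripper's fingers touch the peg (contact force between the fingers and peg above 0.3 N).
It fails at once if the ring cone is tipped, or moved more than 20 mm (distance of cone from where it was at the start of the episode above 0.02 m or angle between cone's own z axis and vertical above 0.3 rad).
It fails at once if the roll-on bottle is moved more than 20 mm (distance of rollon from where it was at the start of the episode above 0.02 m).
It fails at once if the shoehorn is moved more than 20 mm (distance of shoehorn from where it was at the start of the episode above 0.02 m).
It fails at once if the nail brush is moved more than 20 mm (distance of brush from where it was at the start of the episode above 0.02 m).
It also fails if it takes over 61 s, if anything falls off the work surface, if the arm or the gripper's body presses on something with over 40 N, if the wrist force passes 120 N, or if a joint passes its speed limit or range.

## Working session

There is one attempt and no reset: what is moved stays moved. The work goes in short steps, Python scripts to look and compute and a tool call to move; the robot and the scene stay as the last step left them, time stands still between calls to the robot, and variables do not carry over. Pictures are saved under pics/ and viewed, and the job is handed in when it is done.

Besides the shell and the picture viewer there is one more tool, called as name(argument=value, ...) on one line, values as JSON. drive_tool: Moves the arm, as the interface text tells. Its arguments: {"type":"object","properties":{"commands":{"type":"string"},"newtons":{"type":"number"}},"required":["commands"]}

```bash
mkdir -p pics; ls
python3 - <<'E'
from station import ctrl
import cv2, numpy as np
o=ctrl.get_obs()
for k,v in o.items(): print(k,np.round(v,3))
print(ctrl.grip_point_offset)
for n in ["scene","top","wrist"]:
    i=ctrl.camera_info(n); print(n,np.round(i["K"],2).tolist(),np.round(i["T"],4).tolist())
    p,d=ctrl.get_image(n); cv2.imwrite(f"pics/{n}0.png",p); np.savez(f"{n}0.npz",p=p,d=d,K=i["K"],T=i["T"])
E
```

```text
pics
t 0.0
q [ 0.993  0.053  1.614  0.     1.476 -0.119]
dq [ 0.001 -0.     0.     0.002 -0.001  0.001]
effort [ 2.0000e-03 -3.9366e+01 -3.7019e+01  0.0000e+00  7.0000e-03 -0.0000e+00]
tool_pos [0.276 0.56  0.23 ]
tool_rot [ 0.358  1.541 -0.361]
contact_force [0.045 0.176 0.411]
wrist_torque [0.053 0.024 0.024]
opening 0.086
0.0187
scene [[385.92, 0.0, 320.69], [0.0, 385.92, 197.55], [0.0, 0.0, 1.0]] [[0.0312, 0.5968, -0.8018, 1.5581], [0.9993, -0.0035, 0.0362, 0.0101], [0.0188, -0.8024, -0.5965, 0.8456], [0.0, 0.0, 0.0, 1.0]]
top [[372.22, 0.0, 317.96], [0.0, 372.22, 196.61], [0.0, 0.0, 1.0]] [[0.0403, -0.9769, 0.2097, 0.2699], [-0.9992, -0.0399, 0.0061, 0.0673], [0.0024, -0.2098, -0.9777, 1.068], [0.0, 0.0, 0.0, 1.0]]
wrist [[309.71, 0.0, 317.5], [0.0, 309.71, 204.91], [0.0, 0.0, 1.0]] [[0.4431, 0.8576, 0.2612, 0.2088], [0.8965, -0.4227, -0.1328, 0.5936], [-0.0035, 0.293, -0.9561, 0.3724], [0.0, 0.0, 0.0, 1.0]]
```

View pics/scene0.png

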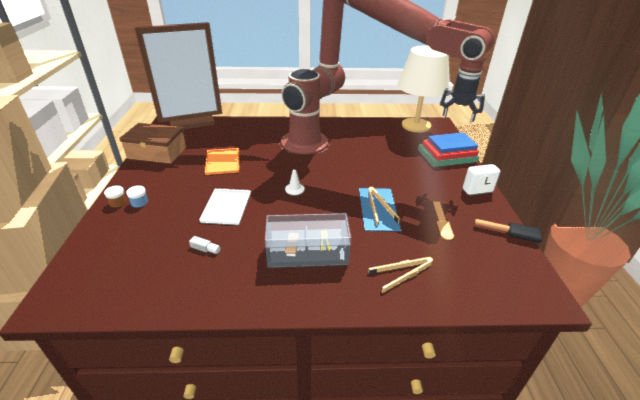

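View pics/top0.png

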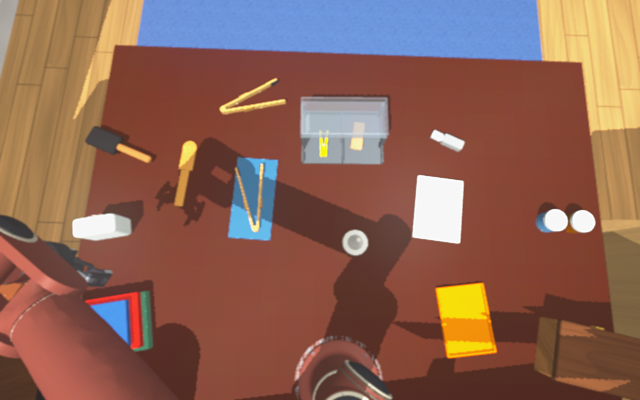

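View pics/wrist0.png

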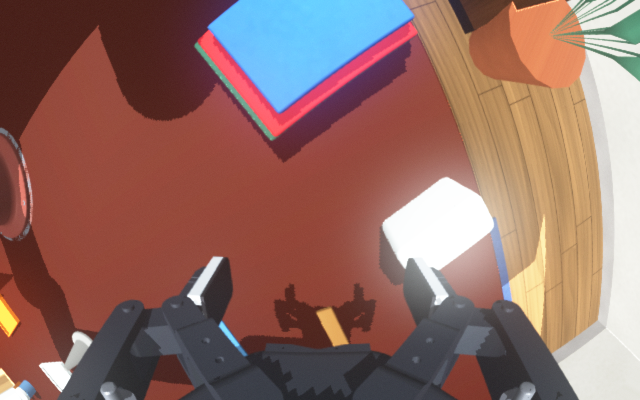

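The scene and top views show the tongs on the blue mat at top (255,200), hinge end at (255,228), and a second pair beyond at top (250,97). The peg is in the left bay at top (324,145), the brush at (357,137), the white tray at (439,209) and the orange decoy at (466,320). The cone is at (355,242), the shoehorn at (187,172) and the roll-on at (448,140). The mat pair is nearer the base, so I'll confirm it in a crop and measure.

```bash
cat > h.py <<'E'
import numpy as np, cv2
def rayw(K,T,uv):
    uv=np.atleast_2d(np.asarray(uv,float)); r=np.c_[(uv[:,0]-K[0,2])/K[0,0],(uv[:,1]-K[1,2])/K[1,1],np.ones(len(uv))]
    return r@T[:3,:3].T, T[:3,3]
def plane(K,T,uv,z):
    r,o=rayw(K,T,uv); s=(z-o[2])/r[:,2]; return o+s[:,None]*r
def proj(K,T,P):
    P=np.atleast_2d(P); c=(P-T[:3,3])@T[:3,:3]; return np.c_[c[:,0]/c[:,2]*K[0,0]+K[0,2],c[:,1]/c[:,2]*K[1,1]+K[1,2]]
def fish(K,T,P):
    P=np.atleast_2d(P); c=(P-T[:3,3])@T[:3,:3]; th=np.arctan2(np.hypot(c[:,0],c[:,1]),c[:,2]); a=np.arctan2(c[:,1],c[:,0])
    return np.c_[K[0,2]+K[0,0]*th*np.cos(a),K[1,2]+K[0,0]*th*np.sin(a)]
def fishplane(K,T,uv,z):
    uv=np.atleast_2d(np.asarray(uv,float)); d=uv-[K[0,2],K[1,2]]; r=np.hypot(*d.T); th=r/K[0,0]; a=np.arctan2(d[:,1],d[:,0])
    v=np.c_[np.sin(th)*np.cos(a),np.sin(th)*np.sin(a),np.cos(th)]@T[:3,:3].T; o=T[:3,3]
    return o+((z-o[2])/v[:,2])[:,None]*v
def load(n):
    f=np.load(n); return f["p"],f["d"],f["K"],f["T"]
E
python3 - <<'E'
from h import *
p,d,K,T=load("top0.npz"); hsv=cv2.cvtColor(p,cv2.COLOR_BGR2HSV)
cv2.imwrite("pics/topcrop.png",cv2.resize(p[75:255,220:400],None,fx=4,fy=3.3,interpolation=cv2.INTER_CUBIC)[:590])
cv2.imwrite("pics/topcrop2.png",cv2.resize(p[60:200,280:420],None,fx=4,fy=4,interpolation=cv2.INTER_CUBIC))
def rect(m,z,name):
    cs,_=cv2.findContours(m.astype(np.uint8),cv2.RETR_EXTERNAL,cv2.CHAIN_APPROX_NONE)
    for c in sorted(cs,key=cv2.contourArea)[::-1][:2]:
        if cv2.contourArea(c)<20: continue
        P=plane(K,T,c[:,0],z)[:,:2]; r=cv2.minAreaRect((P*1000).astype(np.float32)); print(name,np.round(r[0],1),np.round(r[1],1),round(r[2],1),"px",c[:,0].mean(0).round())
def win(m,x0,x1,y0,y1):
    w=np.zeros(m.shape,bool); w[y0:y1,x0:x1]=1; return m&w
H,S,V=cv2.split(hsv)
blue=(H>95)&(H<125)&(S>80); tan=(H>12)&(H<28)&(S>70)&(V>110)
m=win(blue|tan,220,290,150,250); rect(m,.004,"mat")
rect(win(tan,225,290,155,245),.024,"tongs")
rect(win((S<60)&(V>150),400,480,165,255),.012,"tray")
rect(win((H>20)&(H<35)&(S>130)&(V>120),305,345,120,165),.016,"peg")
rect(win((H>0)&(H<25)&(S>40)&(V>120),345,380,110,155),.028,"brush")
# depth at points
for n,uv in dict(hinge=(255,228),tray=(439,209),peg=(324,145),orgfront=(342,163)).items():
    r,o=rayw(K,T,[uv]); print(n,(o+r*d[uv[1],uv[0]]).round(3))
E
```

```text
mat [488. 266.] [126.5 239.8] 88.2 px [252. 198.]
tongs [491.  250.9] [198.9  82.2] 19.8 px [252. 198.]
tray [ 476.4 -273.2] [137.9 187.4] 84.4 px [438. 209.]
peg [647.2  63.4] [56.4 20.9] 2.2 px [323. 146.]
brush [657.7 -33.4] [34.2 39. ] 2.4 px [356. 143.]
hinge [[0.396 0.247 0.024]]
tray [[ 0.475 -0.278  0.007]]
peg [[0.654 0.062 0.013]]
orgfront [[0.604 0.006 0.002]]
```

View pics/topcrop.png

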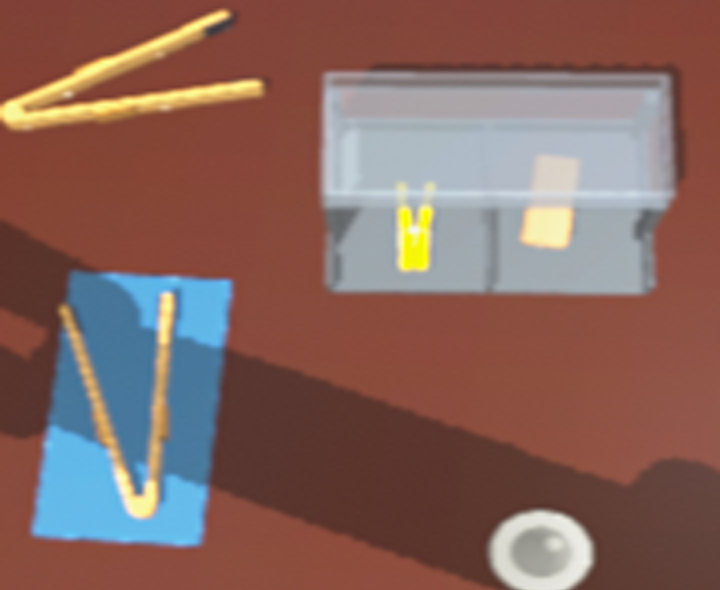

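View pics/topcrop2.png

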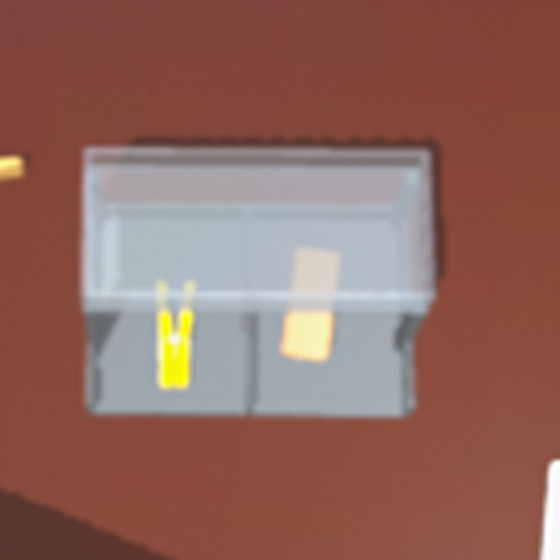

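Crop confirmed: the mat pair (top (255,228) hinge, tips at (237,168) and (261,165)) is the one meant. The peg has its jaws toward the robot at (323,157). Next I'll measure the axes precisely.

Run:
```python
from h import *
p,d,K,T=load("top0.npz"); H,S,V=cv2.split(cv2.cvtColor(p,cv2.COLOR_BGR2HSV))
m=(H>8)&(H<32)&(S>60)&(V>60)
w=np.zeros(m.shape,bool); w[158:236,228:275]=1; m&=w
n,l,st,c=cv2.connectedComponentsWithStats(m.astype(np.uint8)); k=1+np.argmax(st[1:,4]); ys,xs=np.where(m)
P=plane(K,T,np.c_[xs,ys],.016)[:,:2]*1000
x=P[:,0]
for a in range(380,590,15):
    q=P[(x>=a)&(x<a+15)]
    if len(q): print(a,len(q),np.sort(q[:,1]).round(0)[[0,len(q)//2,-1]], "L",q[q[:,1]>q[:,1].mean()][:,1].mean().round(1),"R",q[q[:,1]<=q[:,1].mean()][:,1].mean().round(1))
print("xrange",x.min(),x.max())
for nm,b in dict(mat=0,tray=1).items(): pass
# peg
yel=(H>20)&(H<35)&(S>60)&(V>110); w[:]=0; w[120:165,308:342]=1; ys,xs=np.where(yel&w)
P=plane(K,T,np.c_[xs,ys],.012)[:,:2]*1000; x=P[:,0]; print("peg x",x.min(),x.max())
for a in range(605,715,8):
    q=P[(x>=a)&(x<a+8),1]
    if len(q): print(a,len(q),q.min().round(1),q.max().round(1),q.mean().round(1))
# corners mat, organiser(front corners by pixel), tray
bl=(H>95)&(H<125)&(S>80); w[:]=0; w[150:250,220:290]=1
for nm,mm,z in (("mat",(bl|m)&w,.004),("tray",None,.012)):
    if mm is None:
        w[:]=0; w[165:255,400:480]=1; mm=(S<60)&(V>150)&w
    c=max(cv2.findContours(mm.astype(np.uint8),cv2.RETR_EXTERNAL,cv2.CHAIN_APPROX_NONE)[0],key=cv2.contourArea)
    b=cv2.boxPoints(cv2.minAreaRect(plane(K,T,c[:,0],z)[:,:2].astype(np.float32))); print(nm,b.round(3).tolist())
print("org floor front", plane(K,T,[(303,163),(383,163)],.004).round(3).tolist(), "upper front rim",plane(K,T,[(301,134.5),(388,135.5)],.11).round(3).tolist())
print("cone",plane(K,T,[(355,242)],.0).round(3), plane(K,T,[(355,242)],.09).round(3),"shoe",plane(K,T,[(188,146),(180,205)],.007).round(3).tolist())
```

```text
380 13 [240. 248. 254.] L 250.8 R 243.6
395 37 [238. 249. 261.] L 254.2 R 242.5
410 27 [238. 245. 265.] L 261.4 R 241.8
425 26 [239. 262. 272.] L 266.8 R 242.1
440 24 [241. 270. 282.] L 274.5 R 242.7
455 41 [236. 245. 286.] L 280.6 R 241.1
470 37 [237. 246. 290.] L 285.0 R 241.6
485 24 [241. 287. 294.] L 289.2 R 243.0
500 27 [240. 291. 301.] L 295.3 R 243.1
515 28 [240. 295. 305.] L 300.5 R 243.4
530 22 [239. 303. 310.] L 306.2 R 243.0
545 32 [240. 307. 320.] L 312.5 R 243.0
560 35 [239. 314. 324.] L 318.6 R 243.7
575 13 [239. 245. 248.] L 246.3 R 241.1
xrange 388.64785042130075 586.9212034786309
peg x 619.9169718610036 680.5329770992598
613 7 54.9 72.8 63.8
621 16 52.2 76.0 64.0
629 24 52.3 73.4 62.8
637 17 52.6 73.7 63.7
645 23 52.9 74.0 63.0
653 16 53.2 77.3 65.6
661 22 53.4 77.6 64.2
669 21 50.9 78.0 66.5
677 7 54.0 75.1 61.3
mat [[0.3659999966621399, 0.20600000023841858], [0.6060000061988831, 0.19900000095367432], [0.6100000143051147, 0.32600000500679016], [0.3700000047683716, 0.3330000042915344]]
tray [[0.37599998712539673, -0.3330000042915344], [0.5630000233650208, -0.35100001096725464], [0.5759999752044678, -0.21400000154972076], [0.38999998569488525, -0.19599999487400055]]
org floor front [[0.599, 0.123, 0.004], [0.608, -0.116, 0.004]] upper front rim [[0.647, 0.126, 0.11], [0.654, -0.111, 0.11]]
cone [[ 0.371 -0.037  0.   ]] [[ 0.362 -0.028  0.09 ]] shoe [[0.637, 0.47, 0.007], [0.456, 0.472, 0.007]]
```

```bash
cat >> h.py <<'E'
from scipy.spatial.transform import Rotation as R
def go(tx,ty,tz,yaw):
    """shift in units for target TCP xyz; yaw deg = direction of tongs x (perp to tool y)"""
    from station import ctrl
    o=ctrl.get_obs(); M=R.from_rotvec(o["tool_rot"]).as_matrix(); p=np.array(o["tool_pos"])
    s=M.T@(np.array([tx,ty,tz])-p)/.04
    yv=np.degrees(np.arctan2(M[1,1],M[0,1]))  # world dir of tool y
    d=(yaw+90-yv+90)%180-90
    print("t",round(o["t"],2),"pos",p.round(4),"open",round(float(o["opening"]),4),"F",np.round(o["contact_force"],1),"toolx",M[:,0].round(3),"ydir",yv.round(1),"q",np.round(o["q"],2))
    print("shift units",s.round(3),"turn units about tool x",round(-d/5,2), "dist rows",round(np.linalg.norm(s)*40/41.7,1),abs(d)/7.16)
E
python3 -c "
from h import *
go(.463,.262,.12,10.2)"
```

```text
t 0.15 pos [0.2766 0.56   0.2303] open 0.0855 F [-0.4  0.4 -0.2] toolx [-0.001 -0.001 -1.   ] ydir 63.7 q [ 0.99  0.05  1.61 -0.    1.48 -0.12]
shift units [ 2.765 -4.61   7.479] turn units about tool x -7.3 dist rows 8.8 5.096283028434395
```

drive_tool(commands="-1 0.3 -0.8 1.3 -1.2; -1 0.7 -1.6 2.6 -2.5; -1 1.1 -2.4 3.9 -4; -1 1.5 -3.2 5.2 -5.3; -1 2 -3.9 6.4 -6.5; -1 2.76 -4.6 7.48 -7.3; -1 2.76 -4.6 7.48 -7.3; -1 2.76 -4.6 7.48 -7.3", newtons=25)

```text
t: 0.82
tool_pos: [0.4439, 0.2933, 0.1352]
tool_rot: [-0.14, 1.566, 0.14]
contact_force: [0.0, 0.5, 0.0]
opening: 0.0852
```

drive_tool(commands="-1 0 0 0 0; -1 0 0 0 0; -1 0 0 0 0")

```text
t: 1.07
tool_pos: [0.4434, 0.2952, 0.1359]
tool_rot: [-0.139, 1.567, 0.14]
contact_force: [1.3, 0.3, 0.3]
opening: 0.0856
```

Run:
```python
from h import *
from station import ctrl
go(.463,.262,.12,10.2)
i=ctrl.camera_info("wrist"); p,d=ctrl.get_image("wrist"); cv2.imwrite("pics/w1.png",p); np.savez("w1.npz",p=p,d=d,K=i["K"],T=i["T"])
print(fish(i["K"],i["T"],[(.463,.262,.024),(.389,.2485,.024),(.573,.322,.024),(.583,.243,.024)]).round(0).tolist())
```

```text
t 1.07 pos [0.4434 0.2952 0.1359] open 0.0856 F [1.3 0.3 0.3] toolx [-0.  0. -1.] ydir 100.2 q [ 0.45 -0.09  1.92  0.    1.31 -1.3 ]
shift units [ 0.398 -0.903  0.336] turn units about tool x -0.01 dist rows 1.0 0.0035667184991335964
[[276.0, 217.0], [273.0, 130.0], [321.0, 325.0], [245.0, 320.0]]
```

View pics/w1.png

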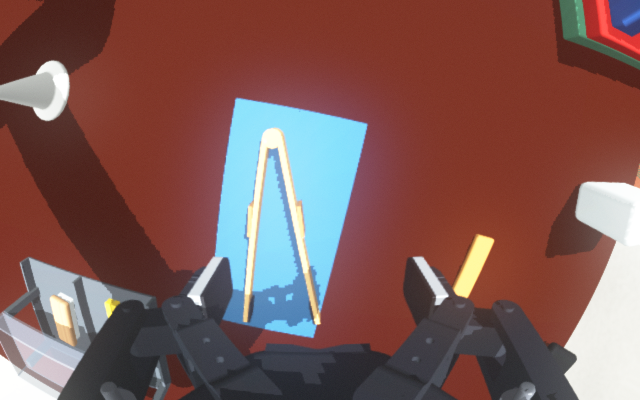

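The wrist view shows the tongs with hinge end at (273,129), rests at (250,221) and (300,216), and tips at (247,321) and (318,323). All agree with the top-view prediction. I'll refine from these pixels.

Run:
```python
from h import *
p,d,K,T=load("w1.npz")
cv2.imwrite("pics/w1c.png",cv2.resize(p[110:340,205:355],None,fx=2.6,fy=2.6,interpolation=cv2.INTER_CUBIC))
H,S,V=cv2.split(cv2.cvtColor(p,cv2.COLOR_BGR2HSV)); m=(((H<32)|(H>170))&(S>15)&(V>60)); w=np.zeros(m.shape,bool); w[122:328,225:330]=1
m=m&w&~((H>90)&(H<130)); 
ys,xs=np.where(m); P=fishplane(K,T,np.c_[xs,ys],.024)[:,:2]
# use axis from hinge
g=P*1000
for a in range(385,590,12):
    q=g[(g[:,0]>=a)&(g[:,0]<a+12),1]
    if len(q): mid=(q.min()+q.max())/2; print(a,len(q),q.min().round(1),q.max().round(1),mid.round(1),"L",q[q>mid].mean().round(1),"R",q[q<mid].mean().round(1))
print(g[:,0].min(),g[:,0].max())
print(fishplane(K,T,[(273,129),(248,322),(318,322)],.024).round(4))
```

```text
385 257 206.9 259.0 232.9 L 250.2 R 209.1
397 310 208.2 263.4 235.8 L 251.5 R 209.5
409 230 209.8 267.9 238.8 L 252.8 R 210.1
421 223 239.9 272.4 256.1 L 266.8 R 243.5
433 226 239.9 281.2 260.6 L 271.5 R 243.6
445 293 236.9 284.1 260.5 L 277.3 R 242.9
457 309 236.2 287.8 262.0 L 281.2 R 241.9
469 265 236.7 289.8 263.2 L 284.5 R 242.0
481 209 237.7 293.5 265.6 L 288.5 R 243.0
493 182 240.2 298.2 269.2 L 292.6 R 243.7
505 174 240.2 302.2 271.2 L 297.1 R 243.8
517 178 240.1 321.8 280.9 L 304.7 R 243.8
529 199 240.5 324.3 282.4 L 311.6 R 244.0
541 213 240.8 326.5 283.6 L 315.8 R 244.2
553 220 240.6 329.0 284.8 L 319.3 R 243.7
565 169 240.7 330.8 285.8 L 322.3 R 243.5
577 31 240.9 246.5 243.7 L 245.2 R 242.2
589 92 221.7 249.2 235.5 L 241.2 R 227.6
386.6484375904642 598.532164255194
[[0.388  0.2484 0.024 ]
 [0.5847 0.2467 0.024 ]
 [0.5691 0.3184 0.024 ]]
```

View pics/w1c.png

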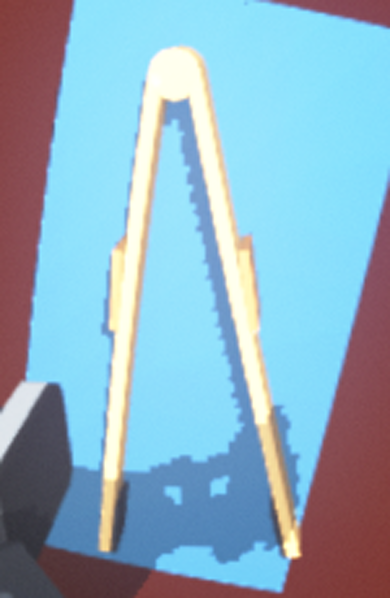

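drive_tool(commands="-1 0.4 -0.9 0.32 0; -1 1 -0.9 0.32 0; -1 1.9 -0.9 0.32 0; -1 2 -0.9 0.32 0; -1 2 -0.9 0.32 0")

```text
t: 1.53
tool_pos: [0.46, 0.2622, 0.0539]
tool_rot: [-0.143, 1.571, 0.141]
contact_force: [-0.2, -0.9, 0.2]
opening: 0.0854
```

```bash
python3 -c "
from h import *
go(.4625,.262,.003,10.2)"
```

```text
t 1.53 pos [0.46   0.2622 0.0539] open 0.0854 F [-0.2 -0.9  0.2] toolx [-0.005 -0.002 -1.   ] ydir 100.3 q [ 0.38  0.01  1.97  0.    1.17 -1.37]
shift units [ 1.271 -0.016  0.068] turn units about tool x 0.03 dist rows 1.2 0.017541457054512734
```

drive_tool(commands="-1 0.5 0 0 0; -1 0.9 0 0 0; -1 1.2 0 0 0; -1 1.3 0 0 0; -1 1.3 0 0 0; -1 1.3 0 0 0")

```text
t: 2.03
tool_pos: [0.4632, 0.2626, 0.0051]
tool_rot: [-0.14, 1.565, 0.141]
contact_force: [0.9, -0.1, 0.2]
opening: 0.0853
```

```bash
python3 -c "
from h import *
go(.4625,.262,.003,10.2)"
```

```text
t 2.03 pos [0.4632 0.2626 0.0051] open 0.0853 F [ 0.9 -0.1  0.2] toolx [ 0.002  0.001 -1.   ] ydir 100.3 q [ 0.38  0.09  1.98 -0.    1.07 -1.37]
shift units [ 0.053 -0.011 -0.019] turn units about tool x 0.01 dist rows 0.1 0.007073644015180499
```

drive_tool(commands="-0.5 0.05 0 0 0; -0.3 0.05 0 0 0; -0.2 0.05 0 0 0; -0.1 0.05 0 0 0; 0 0.05 0 0 0; 0 0.05 0 0 0; 0 0.05 0 0 0; 0 0.05 0 0 0", newtons=25)

```text
t: 2.7
tool_pos: [0.4639, 0.2622, 0.0036]
tool_rot: [-0.139, 1.564, 0.14]
contact_force: [0.8, -1.4, 5.6]
opening: 0.0425
```

drive_tool(commands="0 0 0 0 0; 0 0 0 0 0; 0 0 0 0 0")

```text
t: 2.95
tool_pos: [0.4639, 0.2622, 0.0036]
tool_rot: [-0.139, 1.563, 0.14]
contact_force: [-1.2, -1.9, 5.9]
opening: 0.0432
```

Run:
```python
from h import *
from station import ctrl
go(.463,.262,.08,10.2)
i=ctrl.camera_info("wrist"); p,d=ctrl.get_image("wrist"); cv2.imwrite("pics/w2.png",p); np.savez("w2.npz",p=p,d=d,K=i["K"],T=i["T"])
```

```text
t 2.95 pos [0.4639 0.2622 0.0036] open 0.0432 F [-1.2 -1.9  5.9] toolx [ 0.003  0.001 -1.   ] ydir 100.2 q [ 0.37  0.09  1.98 -0.    1.06 -1.37]
shift units [-1.911 -0.    -0.018] turn units about tool x -0.0 dist rows 1.8 0.0020615940518261093
```

View pics/w2.png

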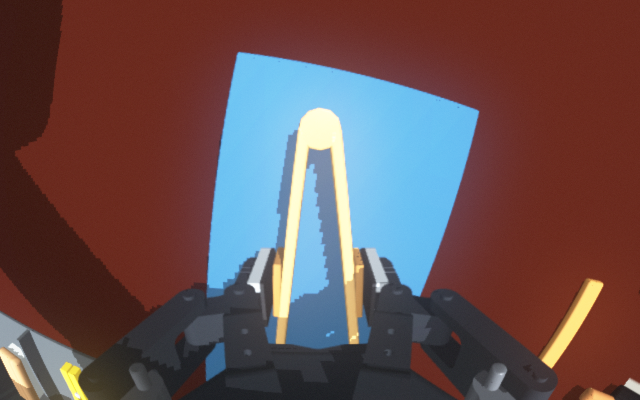

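The tongs sit symmetrically between the pads (rests at (278,290) and (358,285)) with the opening at 43 mm. Next, a slow lift and a check.

drive_tool(commands="0.02 -0.1 0 0 0; 0.02 -0.3 0 0 0; 0.02 -0.7 0 0 0; 0.02 -1.2 0 0 0; 0.02 -1.8 0 0 0; 0.02 -2.2 0 0 0; 0.02 -2.2 0 0 0")

```text
t: 3.58
tool_pos: [0.465, 0.263, 0.0945]
tool_rot: [-0.138, 1.559, 0.142]
contact_force: [0.7, 0.7, -0.3]
opening: 0.0419
```

Run:
```python
from h import *
from station import ctrl
go(.463,.262,.08,10.2)
i=ctrl.camera_info("wrist"); p,d=ctrl.get_image("wrist"); cv2.imwrite("pics/w3.png",p); np.savez("w3.npz",p=p,d=d,K=i["K"],T=i["T"])
i=ctrl.camera_info("scene"); p,d=ctrl.get_image("scene"); cv2.imwrite("pics/s3.png",cv2.resize(p[130:290,250:490],None,fx=3.3,fy=3.3)); np.savez("s3.npz",p=p,d=d,K=i["K"],T=i["T"])
```

```text
t 3.58 pos [0.465  0.263  0.0945] open 0.0419 F [ 0.7  0.7 -0.3] toolx [ 0.007  0.003 -1.   ] ydir 100.2 q [ 0.38 -0.04  1.95  0.    1.23 -1.37]
shift units [ 0.363 -0.017 -0.056] turn units about tool x 0.0 dist rows 0.4 0.0030807101186545033
```

View pics/w3.png

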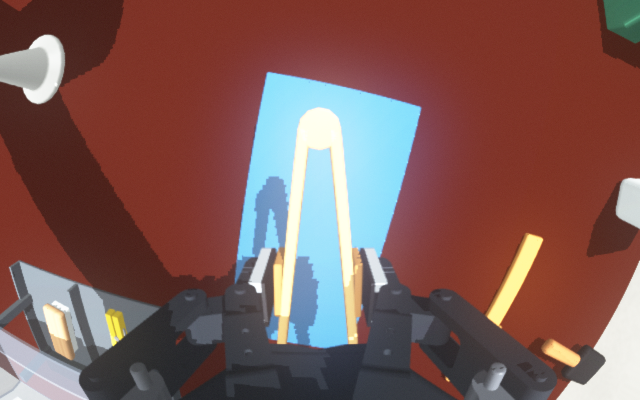

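View pics/s3.png

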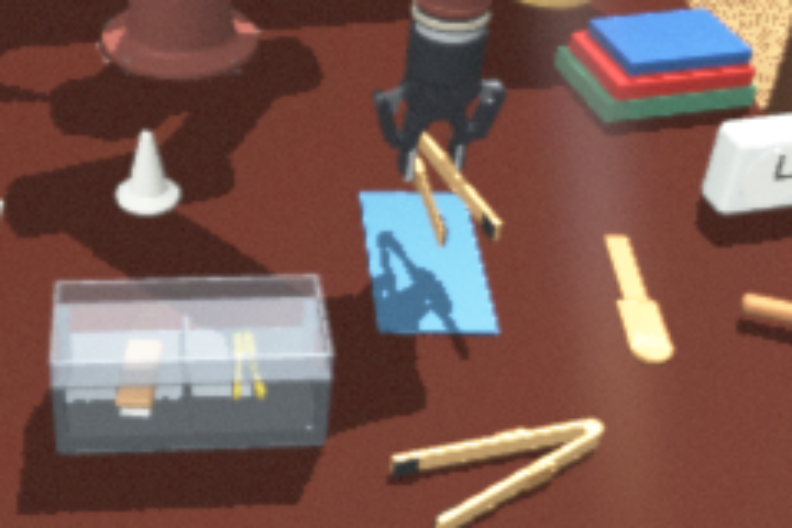

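Tongs held level: the hinge stays at (320,128) before and after the lift, and the scene crop shows both tips clear. Now I'll locate the tips relative to the TCP and remeasure the peg.

Run:
```python
from h import *
p,d,K,T=load("w2.npz"); print("hinge w2",fishplane(K,T,[(320,108),(320,149)],.024).round(4))
p,d,K,T=load("s3.npz"); 
tcpz=.0945; print("tips scene", plane(K,T,[(250+441/3.3,130+236/3.3),(250+495/3.3,130+232/3.3)],tcpz+.01).round(4))
# prediction of tips
y=np.radians(10.2); 
for L in (.113,.115): print(np.array([.465,.263])+L*np.array([np.cos(y),np.sin(y)]))
# peg in wrist
p,d,K,T=load("w3.npz"); print("peg pred px",fish(K,T,[(.6185,.063,.016),(.634,.0635,.016),(.659,.064,.016)]).round(0).tolist())
cv2.imwrite("pics/w3c.png",cv2.resize(p[250:400,0:200],None,fx=4,fy=4,interpolation=cv2.INTER_CUBIC))
# top sub-image peg with soft mask
p,d,K,T=load("top0.npz"); f=p.astype(float); yl=np.clip((f[...,2]+f[...,1])/2-f[...,0],0,None)
np.set_printoptions(linewidth=200); print(yl[134:164,314:334].astype(int))
```

```text
hinge w2 [[0.3874 0.2497 0.024 ]
 [0.4033 0.2526 0.024 ]]
tips scene [[0.5843 0.2555 0.1045]
 [0.5783 0.3094 0.1045]]
[0.5762141  0.28301058]
[0.57818249 0.28336475]
peg pred px [[110.0, 314.0], [112.0, 324.0], [117.0, 341.0]]
[[  0   0   0   0   0   8  20   7   0   0   0   0  11  14   0   0   0   0   0   0]
 [  0   0   0   0   0  10  26  11   0   0   0   0  17  14   0   0   0   0   0   0]
 [  0   0   0   0   0   9  26  16   0   0   0   6  24  15   0   0   0   0   0   0]
 [  0   0   0   0   0  18  59  58  13   0   0  47  73  52   0   0   0   0   0   0]
 [  0   0   0   0   0  55 134 144  77   0  29 117 165 136  32   0   0   0   0   0]
 [  0   0   0   0   0  76 192 250 135  18  54 165 250 179  47   0   0   0   0   0]
 [  0   0   0   0   0  72 211 249 163  30  62 174 249 166  31   0   0   0   0   0]
 [  0   0   0   0   0  66 198 249 183  49  70 181 249 147  18   0   0   0   0   0]
 [  0   0   0   0   0  63 181 249 176  63  96 225 249 117   3   0   0   0   0   0]
 [  0   0   0   0   0  49 152 248 111  44  91 205 217  81   0   0   0   0   0   0]
 [  0   0   0   0   0  31 120 169  56   5  
[... 917 characters left out ...]
50 156  34   0   0   0   0   0   0]
 [  0   0   0   0   0  15  97 149 137 113 134 145  87   8   0   0   0   0   0   0]
 [  0   0   0   0   0   0  20  35  24  16  24  29  10   0   0   0   0   0   0   0]
 [  0   0   0   0   0   0   0   0   0   0   0   0   0   0   0   0   0   0   0   0]
 [  0   0   0   0   0   0   0   0   0   0   0   0   0   0   0   0   0   0   0   0]
 [  0   0   0   0   0   0   0   0   0   0   0   0   0   0   0   0   0   0   0   0]
 [  0   0   0   0   0   0   0   0   0   0   0   0   0   0   0   0   0   0   0   0]
 [  0   0   0   0   0   0   0   0   0   0   0   0   0   0   0   0   0   0   0   0]
 [ 10  10  11   9   8   7   6   5   3   2   2   0   2   3   3   3   3   1   3   4]]
```

View pics/w3c.png

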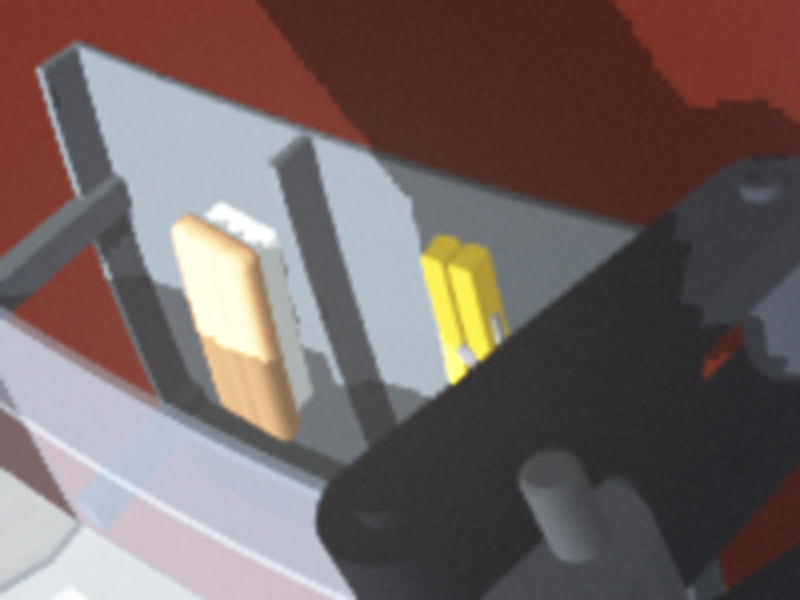

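Run:
```python
from h import *
p,d,K,T=load("w3.npz")
print(fishplane(K,T,[(106,250+255/4),(121.5,250+249/4),(113.5,250+253/4)],.016).round(4), "top jaw corners by wrist")
p,d,K,T=load("top0.npz"); print(plane(K,T,[(323.5,156.3)],.012).round(4),plane(K,T,[(323.6,140)],.016).round(4))
c=np.array([.634,.0635]); y=np.radians(2.5); u=np.array([np.cos(y),np.sin(y)])
f=c+.012*u-.114*u; b=f-.046*u; print("TCP final",f,"back",b)
go(b[0],b[1],.09,2.5)
```

```text
[[0.6205 0.0575 0.016 ]
 [0.61   0.0808 0.016 ]
 [0.6156 0.069  0.016 ]] top jaw corners by wrist
[[0.6194 0.0623 0.012 ]] [[0.6691 0.0639 0.016 ]]
TCP final [0.53209708 0.05905082] back [0.48614086 0.05704433]
t 3.68 pos [0.4626 0.262  0.0903] open 0.0422 F [ 0.2  0.  -1. ] toolx [ 0.001  0.    -1.   ] ydir 100.2 q [ 0.38 -0.04  1.95  0.    1.23 -1.37]
shift units [ 0.006 -5.147 -0.329] turn units about tool x 1.54 dist rows 4.9 1.0775667997470324
```

drive_tool(commands="0.02 0 -0.6 0 0; 0.02 0 -1.5 -0.1 0.3; 0.02 0 -2.4 -0.2 0.6; 0.02 0 -3.3 -0.25 0.9; 0.02 0 -4.1 -0.3 1.2; 0.02 0 -4.8 -0.33 1.5; 0.02 0 -5.15 -0.33 1.54; 0.02 0 -5.15 -0.33 1.54")

```text
t: 4.35
tool_pos: [0.4849, 0.0544, 0.0879]
tool_rot: [-0.032, 1.574, 0.031]
contact_force: [-0.4, 0.2, -0.5]
opening: 0.0419
```

drive_tool(commands="0.02 0 0 0 0; 0.02 0 0 0 0; 0.02 0 0 0 0")

```text
t: 4.6
tool_pos: [0.4853, 0.0578, 0.0891]
tool_rot: [-0.035, 1.572, 0.036]
contact_force: [0.7, -0.4, -0.4]
opening: 0.0418
```

Run:
```python
from h import *
from station import ctrl
go(.486,.057,.006,2.5)
for n in ("wrist","top"):
    i=ctrl.camera_info(n); p,d=ctrl.get_image(n); np.savez(n[0]+"4.npz",p=p,d=d,K=i["K"],T=i["T"])
    cv2.imwrite("pics/%s4.png"%n,p if n=="wrist" else cv2.resize(p[80:220,270:410],None,fx=4,fy=4,interpolation=cv2.INTER_CUBIC))
```

```text
t 4.6 pos [0.4853 0.0578 0.0891] open 0.0418 F [ 0.7 -0.4 -0.4] toolx [-0.002  0.    -1.   ] ydir 92.6 q [-0.03 -0.14  2.05  0.    1.24 -1.65]
shift units [ 2.078 -0.021  0.02 ] turn units about tool x 0.02 dist rows 2.0 0.012167357137763173
```

View pics/wrist4.png

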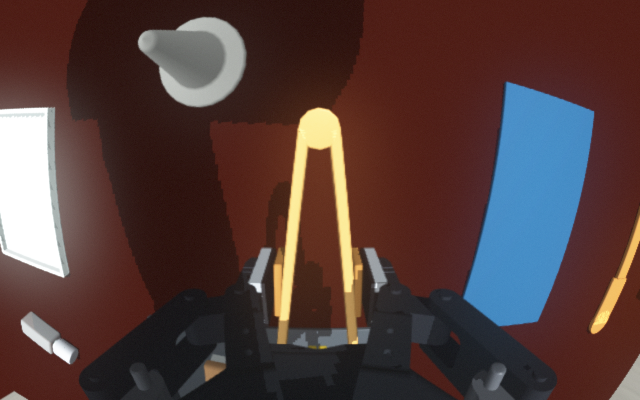

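View pics/top4.png

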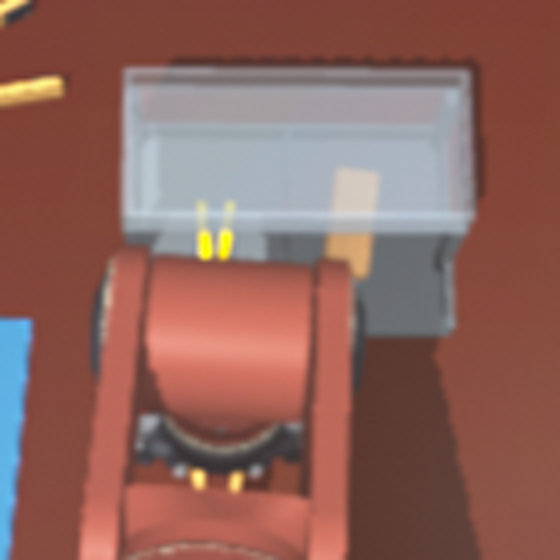

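The wrist view shows the tongs still centred (hinge (320,128)) and well clear of the cone at (205,60). I'll descend in front of the organiser.

drive_tool(commands="0.02 0.6 -0.02 0 0; 0.02 1.3 -0.02 0 0; 0.02 1.8 -0.02 0 0; 0.02 2.05 -0.02 0.02 0; 0.02 2.08 -0.02 0.02 0; 0.02 2.08 -0.02 0.02 0; 0.02 2.08 -0.02 0.02 0")

```text
t: 5.28
tool_pos: [0.488, 0.0563, 0.0081]
tool_rot: [-0.035, 1.568, 0.035]
contact_force: [0.5, 0.1, -0.6]
opening: 0.0418
```

Run:
```python
from h import *
from station import ctrl
go(.532,.059,.006,2.5)
n="scene"
i=ctrl.camera_info(n); p,d=ctrl.get_image(n); np.savez("s5.npz",p=p,d=d,K=i["K"],T=i["T"])
cv2.imwrite("pics/s5.png",cv2.resize(p[150:275,250:410],None,fx=5,fy=5,interpolation=cv2.INTER_CUBIC)[:600])
```

```text
t 5.28 pos [0.488  0.0563 0.0081] open 0.0418 F [ 0.5  0.1 -0.6] toolx [ 0.002 -0.    -1.   ] ydir 92.5 q [-0.04 -0.01  2.08  0.    1.07 -1.65]
shift units [0.054 0.02  1.101] turn units about tool x 0.01 dist rows 1.1 0.005386978589523095
```

View pics/s5.png

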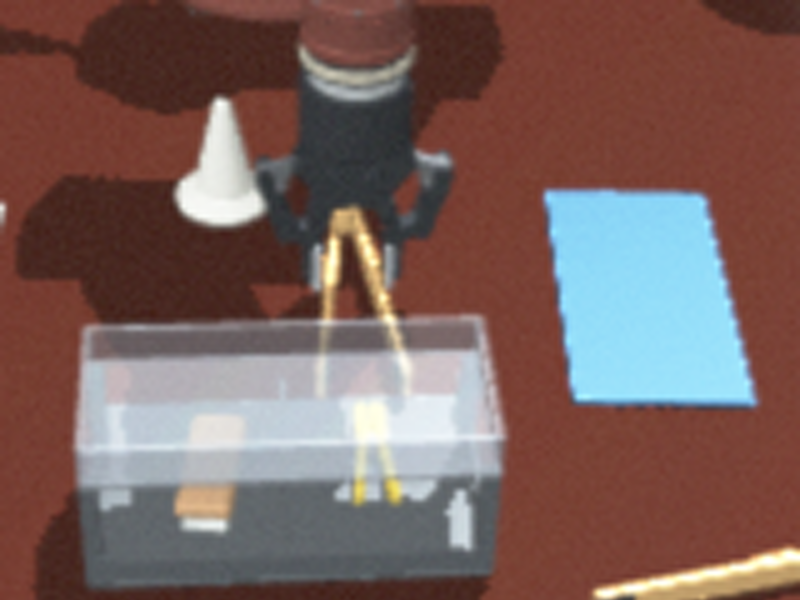

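Run:
```python
from h import *
p,d,K,T=load("s5.npz"); f=lambda a,b:(250+a/5,150+b/5)
print("tips",plane(K,T,[f(321,395),f(407,392)],.009).round(4)); print("jaws end",plane(K,T,[f(356,404),f(385,404)],.016).round(4)); print("handle ends",plane(K,T,[f(360,500),f(394,500)],.006).round(4))
```

```text
tips [[0.606  0.0343 0.009 ]
 [0.6035 0.0909 0.009 ]]
jaws end [[0.6229 0.0566 0.016 ]
 [0.6231 0.0753 0.016 ]]
handle ends [[0.7006 0.0567 0.006 ]
 [0.7008 0.0777 0.006 ]]
```

drive_tool(commands="0.02 0.04 0.02 0.25 0; 0.02 0.04 0.04 0.55 0; 0.02 0.04 0.04 0.85 0; 0.02 0.04 0.04 1.05 0; 0.02 0.04 0.04 1.1 0; 0.02 0.04 0.04 1.1 0; 0.02 0.04 0.04 1.1 0")

```text
t: 5.92
tool_pos: [0.5306, 0.0596, 0.0054]
tool_rot: [-0.034, 1.571, 0.034]
contact_force: [0.4, 1.1, -1.0]
opening: 0.0419
```

Run:
```python
from h import *
from station import ctrl
go(.532,.059,.006,2.5)
n="scene"
i=ctrl.camera_info(n); p,d=ctrl.get_image(n); np.savez("s6.npz",p=p,d=d,K=i["K"],T=i["T"])
cv2.imwrite("pics/s6.png",cv2.resize(p[180:275,290:370],None,fx=6,fy=6,interpolation=cv2.INTER_CUBIC)[:600])
```

```text
t 5.92 pos [0.5306 0.0596 0.0054] open 0.0419 F [ 0.4  1.1 -1. ] toolx [-0. -0. -1.] ydir 92.5 q [-0.03  0.09  1.98 -0.    1.07 -1.64]
shift units [-0.016 -0.016  0.035] turn units about tool x 0.0 dist rows 0.0 0.0019735611009018606
```

View pics/s6.png

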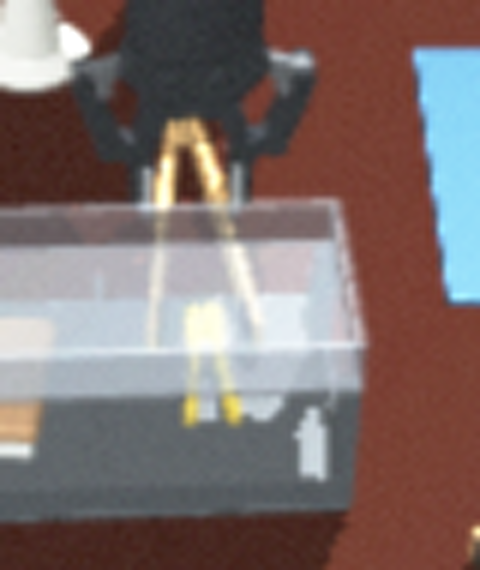

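The tips straddle the jaw part: tips at crop (152,343) and (259,333), jaw end at (207,305), about 27 mm of overlap. Squeezing gently now.

drive_tool(commands="0.1 -0.03 0 0 0; 0.2 -0.03 0 0 0; 0.25 -0.03 0 0 0; 0.3 -0.03 0 0 0; 0.35 -0.03 0 0 0; 0.4 -0.03 0 0 0; 0.45 -0.03 0 0 0; 0.45 -0.03 0 0 0", newtons=25)

```text
t: 6.63
tool_pos: [0.5307, 0.0596, 0.0063]
tool_rot: [-0.034, 1.571, 0.034]
contact_force: [-1.2, -0.1, -1.6]
opening: 0.031
```

Run:
```python
from h import *
from station import ctrl
go(.532,.059,.026,2.5)
n="scene"
i=ctrl.camera_info(n); p,d=ctrl.get_image(n); np.savez("s7.npz",p=p,d=d,K=i["K"],T=i["T"])
cv2.imwrite("pics/s7.png",cv2.resize(p[180:275,290:370],None,fx=6,fy=6,interpolation=cv2.INTER_CUBIC)[:600])
```

```text
t 6.63 pos [0.5307 0.0596 0.0063] open 0.031 F [-1.2 -0.1 -1.6] toolx [-0.  0. -1.] ydir 92.5 q [-0.03  0.09  1.98  0.    1.07 -1.64]
shift units [-0.492 -0.016  0.032] turn units about tool x 0.0 dist rows 0.5 0.0018012476420517772
```

View pics/s7.png

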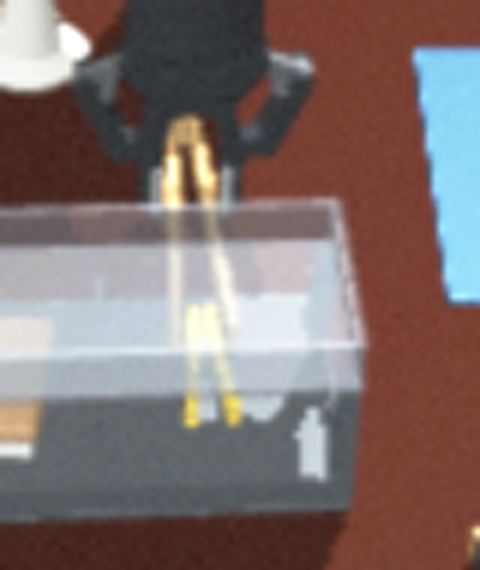

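The opening stopped at 31 mm with the pads against the jaws at crop (175–235,335). I'll lift 25 mm and hold.

drive_tool(commands="0.5 -0.1 0 0 0; 0.5 -0.25 0 0 0; 0.5 -0.4 0 0 0; 0.5 -0.55 0 0 0; 0.5 -0.65 0 0 0; 0.5 -0.65 0 0 0; 0.5 -0.65 0 0 0; 0.5 -0.65 0 0 0", newtons=30)

```text
t: 7.35
tool_pos: [0.5305, 0.0596, 0.0323]
tool_rot: [-0.034, 1.571, 0.034]
contact_force: [0.9, 0.6, -0.8]
opening: 0.0305
```

Run:
```python
from h import *
from station import ctrl
go(.45,.055,.032,2.5)
n="scene"
i=ctrl.camera_info(n); p,d=ctrl.get_image(n); np.savez("s8.npz",p=p,d=d,K=i["K"],T=i["T"])
cv2.imwrite("pics/s8.png",cv2.resize(p[180:275,290:370],None,fx=6,fy=6,interpolation=cv2.INTER_CUBIC)[:600])
```

```text
t 7.35 pos [0.5305 0.0596 0.0323] open 0.0305 F [ 0.9  0.6 -0.8] toolx [-0. -0. -1.] ydir 92.5 q [-0.03  0.05  1.97 -0.    1.12 -1.64]
shift units [ 0.007 -0.026 -2.017] turn units about tool x 0.0 dist rows 1.9 0.0018204077834135413
```

View pics/s8.png

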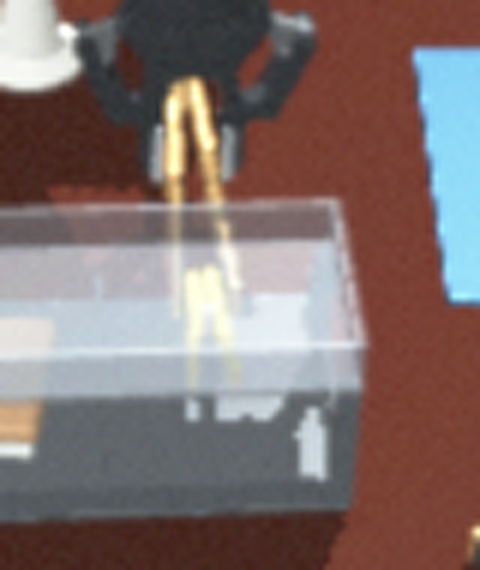

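The peg came up with the tongs, roughly level: jaws at crop (203,270), handle ends at (195–235,375). I'll pull it out from under the upper tray, then raise.

drive_tool(commands="0.5 0 0 -0.15 0; 0.5 0 0 -0.4 0; 0.5 0 0 -0.7 0; 0.5 0 -0.01 -1 0; 0.5 0 -0.02 -1.3 0; 0.5 0 -0.02 -1.6 0; 0.5 0 -0.02 -1.65 0; 0.5 0 -0.02 -1.65 0")

```text
t: 8.07
tool_pos: [0.4635, 0.0559, 0.0318]
tool_rot: [-0.034, 1.571, 0.034]
contact_force: [0.9, -1.6, -1.4]
opening: 0.0306
```

drive_tool(commands="0.5 -0.2 0 0 0; 0.5 -0.6 0 0 0; 0.5 -1.2 0 0 0; 0.5 -1.8 0 0 0; 0.5 -2.4 0 0 0; 0.5 -2.9 0 0 0; 0.5 -3 0 0 0; 0.5 -3 0 0 0")

```text
t: 8.73
tool_pos: [0.4666, 0.0559, 0.1548]
tool_rot: [-0.035, 1.566, 0.034]
contact_force: [0.7, -0.2, -0.5]
opening: 0.0305
```

Run:
```python
from h import *
from station import ctrl
go(.361,-.262,.15,-5.5)
n="scene"
i=ctrl.camera_info(n); p,d=ctrl.get_image(n); np.savez("s9.npz",p=p,d=d,K=i["K"],T=i["T"])
cv2.imwrite("pics/s9.png",cv2.resize(p[120:280,180:400],None,fx=3.6,fy=3.6,interpolation=cv2.INTER_CUBIC)[:600])
```

```text
t 8.73 pos [0.4666 0.0559 0.1548] open 0.0305 F [ 0.7 -0.2 -0.5] toolx [ 0.005 -0.    -1.   ] ydir 92.5 q [-0.04 -0.28  2.05  0.    1.37 -1.65]
shift units [ 0.11  -7.823 -2.988] turn units about tool x 1.6 dist rows 8.0 1.119555038049309
```

View pics/s9.png

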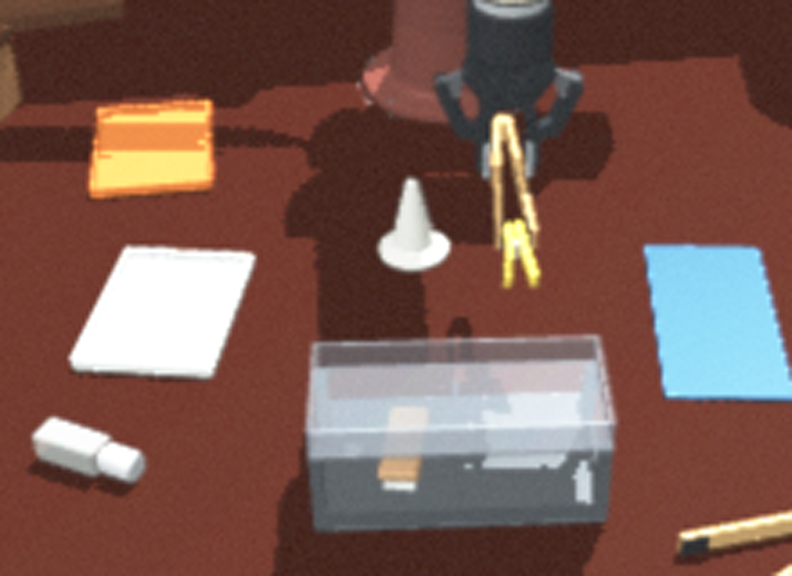

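drive_tool(commands="0.5 0 -0.3 0 0; 0.5 0 -0.8 -0.1 0; 0.5 0 -1.5 -0.4 0; 0.5 0 -2.2 -0.7 0.3; 0.5 0 -2.9 -1 0.6; 0.5 0 -3.5 -1.25 0.8; 0.5 0 -3.9 -1.5 0.8; 0.5 0 -3.9 -1.5 0.8")

```text
t: 9.45
tool_pos: [0.4095, -0.1044, 0.15]
tool_rot: [0.024, 1.575, -0.023]
contact_force: [1.2, 0.4, -0.6]
opening: 0.0307
```

drive_tool(commands="0.5 0 -0.3 -0.1 0; 0.5 0 -0.8 -0.4 0; 0.5 0 -1.5 -0.7 0.2; 0.5 0 -2.2 -1 0.4; 0.5 0 -2.9 -1.2 0.6; 0.5 0 -3.5 -1.4 0.7; 0.5 0 -3.9 -1.5 0.8; 0.5 0 -3.9 -1.5 0.8")

```text
t: 10.12
tool_pos: [0.3467, -0.2583, 0.1508]
tool_rot: [0.079, 1.571, -0.077]
contact_force: [0.9, -0.4, -0.7]
opening: 0.0306
```

drive_tool(commands="0.5 0 0 0 0; 0.5 0 0 0 0")

```text
t: 10.28
tool_pos: [0.3477, -0.2557, 0.1511]
tool_rot: [0.076, 1.571, -0.073]
contact_force: [0.7, 0.1, -1.9]
opening: 0.0309
```

Run:
```python
from h import *
from station import ctrl
go(.361,-.262,.05,-5.5)
n="scene"
i=ctrl.camera_info(n); p,d=ctrl.get_image(n); np.savez("s10.npz",p=p,d=d,K=i["K"],T=i["T"])
cv2.imwrite("pics/s10.png",cv2.resize(p[100:260,150:370],None,fx=3.6,fy=3.6,interpolation=cv2.INTER_CUBIC)[:600])
```

```text
t 10.28 pos [ 0.3477 -0.2557  0.1511] open 0.0309 F [ 0.7  0.1 -1.9] toolx [-0.001  0.002 -1.   ] ydir 84.6 q [-0.81 -0.38  2.13  0.    1.39 -2.28]
shift units [ 2.527 -0.13   0.35 ] turn units about tool x 0.01 dist rows 2.5 0.008060212907820599
```

View pics/s10.png

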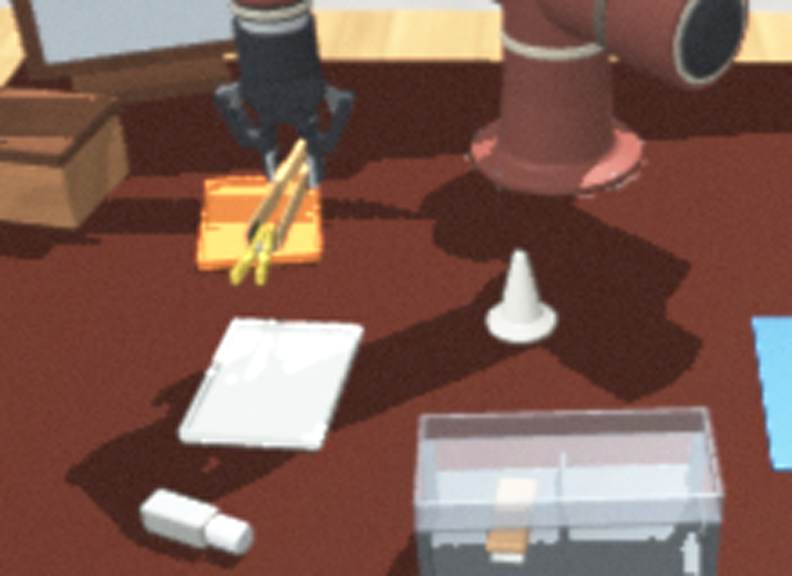

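drive_tool(commands="0.5 0.3 -0.1 0.2 0; 0.5 0.8 -0.1 0.3 0; 0.5 1.4 -0.12 0.35 0; 0.5 2 -0.12 0.35 0; 0.5 2.4 -0.12 0.35 0; 0.5 2.6 -0.12 0.35 0; 0.5 2.6 -0.12 0.35 0; 0.5 2.6 -0.12 0.35 0")

```text
t: 11.0
tool_pos: [0.3615, -0.2626, 0.0485]
tool_rot: [0.075, 1.57, -0.074]
contact_force: [-0.0, -0.3, -1.1]
opening: 0.0305
```

Run:
```python
from h import *
from station import ctrl
go(.361,-.262,.016,-5.5)
n="top"
i=ctrl.camera_info(n); p,d=ctrl.get_image(n); np.savez("t11.npz",p=p,d=d,K=i["K"],T=i["T"])
cv2.imwrite("pics/t11.png",cv2.resize(p[150:270,380:500],None,fx=5,fy=5,interpolation=cv2.INTER_CUBIC)[:600])
n="scene"
i=ctrl.camera_info(n); p,d=ctrl.get_image(n); np.savez("s11.npz",p=p,d=d,K=i["K"],T=i["T"])
cv2.imwrite("pics/s11.png",cv2.resize(p[130:260,170:300],None,fx=4.6,fy=4.6,interpolation=cv2.INTER_CUBIC)[:600])
```

```text
t 11.0 pos [ 0.3615 -0.2626  0.0485] open 0.0305 F [-0.  -0.3 -1.1] toolx [-0.  0. -1.] ydir 84.6 q [-0.8  -0.19  2.17  0.    1.17 -2.27]
shift units [ 0.813  0.013 -0.014] turn units about tool x 0.02 dist rows 0.8 0.010486214313097304
```

View pics/t11.png

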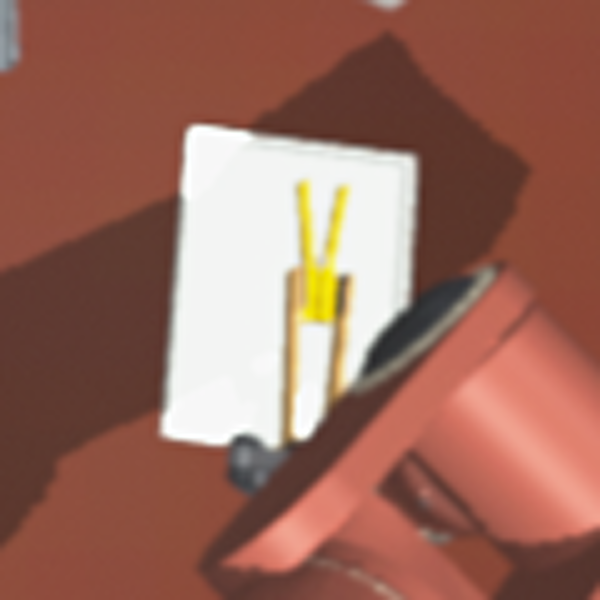

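View pics/s11.png

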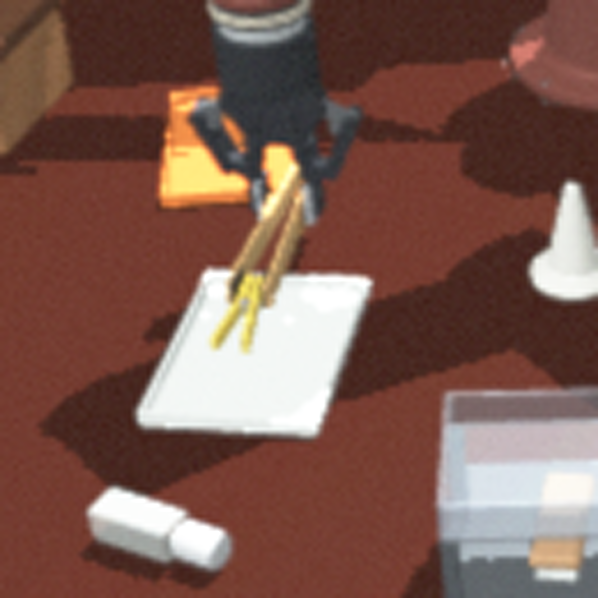

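The top crop shows the peg inside the tray outline at (322,250), roughly 18 mm off its centre at (290,295), most of that parallax from its height. I'll lower it to just above the rim height.

drive_tool(commands="0.5 0.2 0 0 0; 0.5 0.4 0 0 0; 0.5 0.6 0 0 0; 0.5 0.75 0 0 0; 0.5 0.82 0 0 0; 0.5 0.82 0 0 0; 0.5 0.82 0 0 0")

```text
t: 11.68
tool_pos: [0.361, -0.263, 0.0152]
tool_rot: [0.076, 1.57, -0.075]
contact_force: [-0.7, -0.6, -0.8]
opening: 0.0307
```

Run:
```python
from h import *
from station import ctrl
go(.361,-.262,.016,-5.5)
n="scene"
i=ctrl.camera_info(n); p,d=ctrl.get_image(n); np.savez("s12.npz",p=p,d=d,K=i["K"],T=i["T"])
cv2.imwrite("pics/s12.png",cv2.resize(p[150:250,180:280],None,fx=6,fy=6,interpolation=cv2.INTER_CUBIC)[:600])
```

```text
t 11.68 pos [ 0.361  -0.263   0.0152] open 0.0307 F [-0.7 -0.6 -0.8] toolx [-0.001  0.001 -1.   ] ydir 84.5 q [-0.8  -0.13  2.18  0.    1.09 -2.27]
shift units [-0.021  0.024 -0.002] turn units about tool x 0.0 dist rows 0.0 0.0010323425136245427
```

View pics/s12.png

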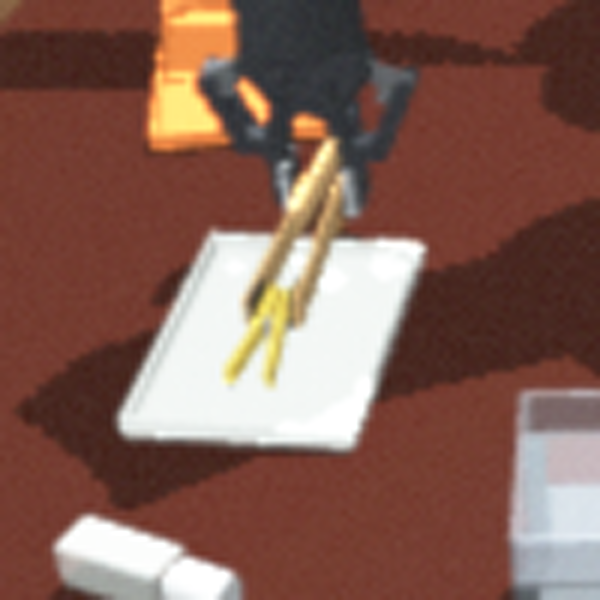

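The peg hangs low over the middle of the tray (crop (265,335)). Opening to 42 mm only, so the tongs stay held.

drive_tool(commands="0.35 0 0 0 0; 0.25 0 0 0 0; 0.15 0 0 0 0; 0.05 0 0 0 0; 0 0 0 0 0; 0 0 0 0 0; 0 0 0 0 0; 0 0 0 0 0", newtons=25)

```text
t: 12.4
tool_pos: [0.3612, -0.2631, 0.0155]
tool_rot: [0.075, 1.569, -0.075]
contact_force: [-0.6, 0.8, -0.8]
opening: 0.0428
```

Run:
```python
from h import *
from station import ctrl
go(.361,-.262,.12,-5.5)
n="scene"
i=ctrl.camera_info(n); p,d=ctrl.get_image(n); np.savez("s13.npz",p=p,d=d,K=i["K"],T=i["T"])
cv2.imwrite("pics/s13.png",cv2.resize(p[150:250,180:280],None,fx=6,fy=6,interpolation=cv2.INTER_CUBIC)[:600])
```

```text
t 12.4 pos [ 0.3612 -0.2631  0.0155] open 0.0428 F [-0.6  0.8 -0.8] toolx [ 0. -0. -1.] ydir 84.5 q [-0.8  -0.13  2.18 -0.    1.09 -2.27]
shift units [-2.611  0.027 -0.006] turn units about tool x 0.0 dist rows 2.5 0.001762792783814264
```

View pics/s13.png

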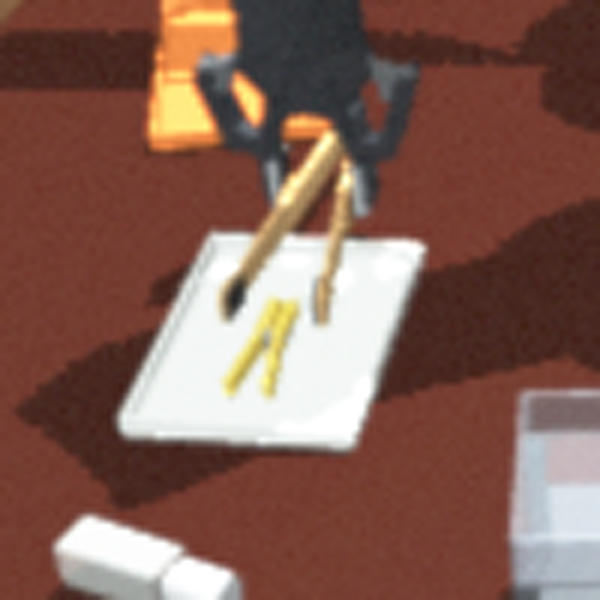

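The peg lies flat on the tray floor at crop (262,345), with the open tips at (233,305) and (320,315) clear of it. Lifting straight up and returning to the mat.

drive_tool(commands="0 -0.2 0 0 0; 0 -0.6 0 0 0; 0 -1.2 0 0 0; 0 -1.8 0 0 0; 0 -2.5 0 0 0; 0 -3.1 0 0 0; 0 -3.4 0 0 0; 0 -3.4 0 0 0")

```text
t: 13.12
tool_pos: [0.3628, -0.2647, 0.1556]
tool_rot: [0.071, 1.564, -0.079]
contact_force: [-0.7, -0.1, 0.0]
opening: 0.0428
```

Run:
```python
from h import *
from station import ctrl
go(.415,0,.15,-2)
go(.47,.266,.15,0)
n="top"
i=ctrl.camera_info(n); p,d=ctrl.get_image(n); np.savez("t14.npz",p=p,d=d,K=i["K"],T=i["T"])
cv2.imwrite("pics/t14.png",cv2.resize(p[150:270,380:500],None,fx=5,fy=5,interpolation=cv2.INTER_CUBIC)[:600])
```

```text
t 13.12 pos [ 0.3628 -0.2647  0.1556] open 0.0428 F [-0.7 -0.1  0. ] toolx [ 0.005 -0.005 -1.   ] ydir 84.5 q [-0.8  -0.34  2.09  0.    1.38 -2.27]
shift units [0.111 6.713 0.666] turn units about tool x -0.7 dist rows 6.5 0.48683815789688095
t 13.12 pos [ 0.3628 -0.2647  0.1556] open 0.0428 F [-0.7 -0.1  0. ] toolx [ 0.005 -0.005 -1.   ] ydir 84.5 q [-0.8  -0.34  2.09  0.    1.38 -2.27]
shift units [ 0.083 13.464  1.399] turn units about tool x -1.1 dist rows 13.0 0.7661677668354284
```

View pics/t14.png

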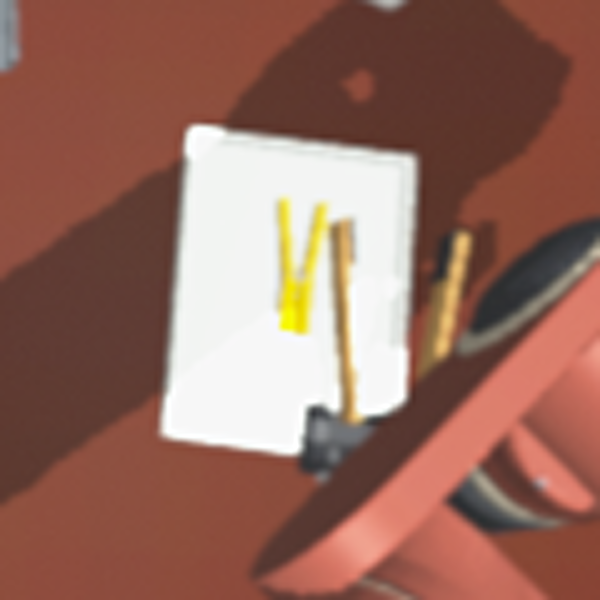

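The peg is near the tray centre (crop (298,265) against (290,290)), inside all limits. Crossing to the mat.

drive_tool(commands="0 0 0.5 0.1 0; 0 0 1.4 0.4 -0.1; 0 0 2.4 0.6 -0.3; 0 0 3.4 0.8 -0.5; 0 0 4.4 0.9 -0.6; 0 0 5.4 0.9 -0.6; 0 0 6.2 0.9 -0.7; 0 0 6.7 0.9 -0.7")

```text
t: 13.83
tool_pos: [0.4209, 0.0034, 0.1488]
tool_rot: [0.026, 1.575, -0.024]
contact_force: [-0.4, -0.7, -0.8]
opening: 0.043
```

drive_tool(commands="0 0 0.9 0 0; 0 0 1.8 0.1 0; 0 0 2.7 0.2 -0.1; 0 0 3.6 0.3 -0.2; 0 0 4.5 0.4 -0.3; 0 0 5.4 0.4 -0.4; 0 0 6.1 0.4 -0.4; 0 0 6.5 0.4 -0.4")

```text
t: 14.5
tool_pos: [0.4458, 0.2618, 0.1486]
tool_rot: [-0.003, 1.575, 0.001]
contact_force: [0.7, -0.7, -0.9]
opening: 0.0426
```

drive_tool(commands="0 0 0 0 0; 0 0 0 0 0; 0 0 0 0 0")

```text
t: 14.75
tool_pos: [0.4467, 0.2585, 0.1497]
tool_rot: [-0.001, 1.574, -0.001]
contact_force: [0.5, -0.3, -0.6]
opening: 0.0426
```

```bash
python3 -c "
from h import *
go(.47,.266,.05,0)"
```

```text
t 14.75 pos [0.4467 0.2585 0.1497] open 0.0426 F [ 0.5 -0.3 -0.6] toolx [-0.003 -0.002 -1.   ] ydir 90.0 q [ 0.38 -0.14  1.94 -0.    1.35 -1.19]
shift units [2.49  0.191 0.59 ] turn units about tool x -0.0 dist rows 2.5 1.4680895031740839e-05
```

drive_tool(commands="0 0.4 0.19 0.5 0; 0 1.1 0.19 0.58 0; 0 1.8 0.19 0.58 0; 0 2.4 0.19 0.58 0; 0 2.9 0.19 0.58 0; 0 3.1 0.19 0.58 0; 0 3.1 0.19 0.58 0; 0 3.1 0.19 0.58 0")

```text
t: 15.42
tool_pos: [0.471, 0.2664, 0.0277]
tool_rot: [0.001, 1.571, -0.001]
contact_force: [-0.6, -0.0, -0.8]
opening: 0.0424
```

Run:
```python
from h import *
from station import ctrl
go(.47,.266,.006,0)
i=ctrl.camera_info("wrist"); p,d=ctrl.get_image("wrist"); cv2.imwrite("pics/w15.png",p)
i=ctrl.camera_info("scene"); p,d=ctrl.get_image("scene"); cv2.imwrite("pics/s15.png",cv2.resize(p[150:270,320:440],None,fx=5,fy=5,interpolation=cv2.INTER_CUBIC))
```

```text
t 15.42 pos [0.471  0.2664 0.0277] open 0.0424 F [-0.6 -0.  -0.8] toolx [-0. -0. -1.] ydir 89.9 q [ 0.38  0.07  1.96 -0.    1.11 -1.19]
shift units [ 0.543 -0.01  -0.024] turn units about tool x -0.01 dist rows 0.5 0.007249079838115557
```

View pics/w15.png

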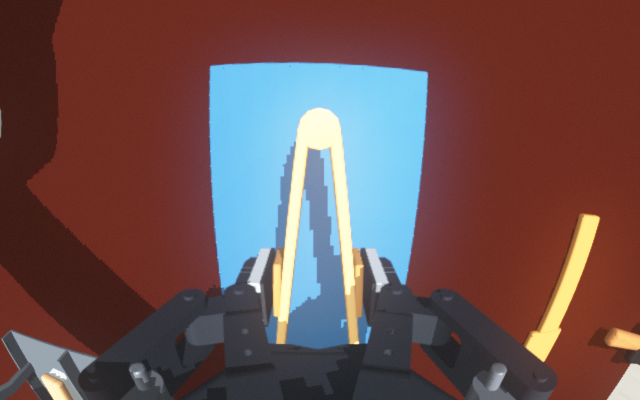

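View pics/s15.png

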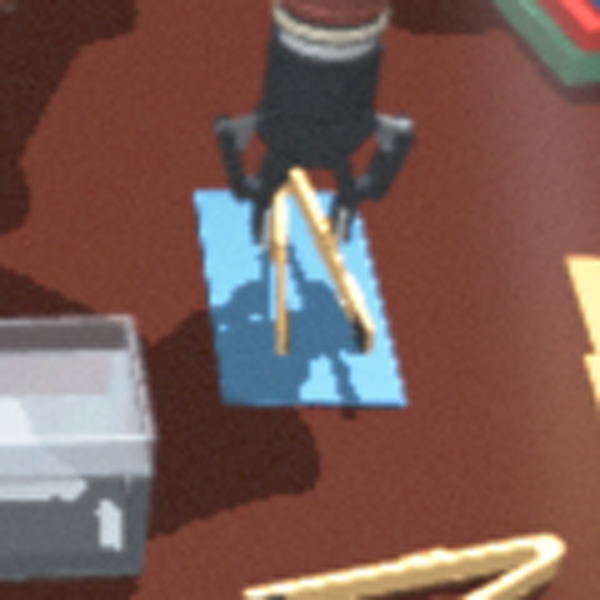

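The tongs are unchanged in the grip (hinge (320,128)) and centred over the mat. Lowering and releasing.

drive_tool(commands="0 0.15 0 0 0; 0 0.3 0 0 0; 0 0.45 0 0 0; 0 0.54 0 0 0; 0 0.56 0 0 0; 0 0.56 0 0 0; 0 0.56 0 0 0")

```text
t: 16.1
tool_pos: [0.4708, 0.2672, 0.005]
tool_rot: [-0.0, 1.571, 0.0]
contact_force: [-0.7, -0.3, -0.8]
opening: 0.0428
```

drive_tool(commands="-0.05 0 0 0 0; -0.1 0 0 0 0; -0.15 0 0 0 0; -0.2 0 0 0 0; -0.3 0 0 0 0; -0.5 0 0 0 0; -0.8 0 0 0 0; -1 0 0 0 0")

```text
t: 16.77
tool_pos: [0.4709, 0.2672, 0.0053]
tool_rot: [-0.0, 1.571, 0.0]
contact_force: [-0.8, 0.6, 0.1]
opening: 0.0851
```

drive_tool(commands="-1 0 0 0 0; -1 0 0 0 0; -1 0 0 0 0; -1 -0.2 0 0 0; -1 -0.6 0 0 0; -1 -1.4 0 0 0; -1 -2.2 0 0 0; -1 -3 0 0 0")

```text
t: 17.43
tool_pos: [0.4704, 0.267, 0.1267]
tool_rot: [-0.0, 1.571, 0.0]
contact_force: [0.9, 0.3, -0.5]
opening: 0.0852
```

Run:
```python
from h import *
from station import ctrl
go(.47,.266,.2,0)
for n in ("wrist","top","scene"):
    i=ctrl.camera_info(n); p,d=ctrl.get_image(n); cv2.imwrite("pics/%s16.png"%n,p); np.savez(n[0]+"16.npz",p=p,d=d,K=i["K"],T=i["T"])
```

```text
t 17.43 pos [0.4704 0.267  0.1267] open 0.0852 F [ 0.9  0.3 -0.5] toolx [-0.001 -0.    -1.   ] ydir 90.0 q [ 0.38 -0.06  1.9   0.    1.3  -1.19]
shift units [-1.833 -0.024 -0.011] turn units about tool x 0.0 dist rows 1.8 0.0018702281914911203
```

View pics/wrist16.png

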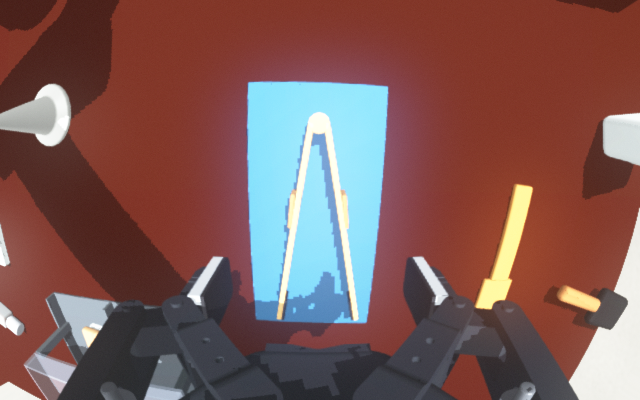

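View pics/scene16.png

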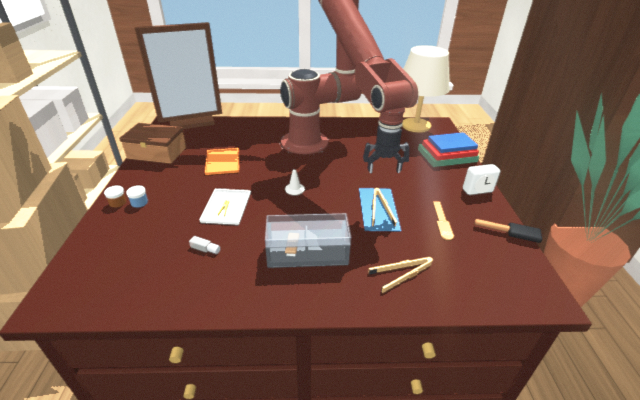

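drive_tool(commands="-1 0 0 0 0; -1 0 0 0 0; -1 0 0 0 0; -1 0 0 0 0")

```text
t: 17.92
tool_pos: [0.4699, 0.2667, 0.1235]
tool_rot: [-0.001, 1.574, -0.001]
contact_force: [-0.2, 0.4, -0.0]
opening: 0.0853
```

Run:
```python
from h import *
from station import ctrl
p,d,K,T=load("w16.npz"); t=fishplane(K,T,[(319,113),(281,319),(355,319)],.022)[:,:2]; tip=(t[1]+t[2])/2; u=(tip-t[0])/np.linalg.norm(tip-t[0])
c=t[0]+.095*u; print("tongs mid",c.round(3),"len",np.linalg.norm(tip-t[0]).round(3),"gap outer",np.linalg.norm(t[1]-t[2]).round(3),"rel mat",(c-[.488,.266]).round(3))
n="scene"; i=ctrl.camera_info(n); p,d=ctrl.get_image(n)
H,S,V=cv2.split(cv2.cvtColor(p,cv2.COLOR_BGR2HSV)); m=(H>20)&(H<35)&(S>90)&(V>100); w=np.zeros(m.shape,bool); w[185:230,195:255]=1
ys,xs=np.where(m&w); P=plane(i["K"],i["T"],np.c_[xs,ys],.012)[:,:2]; r=cv2.minAreaRect((P*1000).astype(np.float32)); print("peg",r)
p0=load("scene0.npz")[0]
for nm,(x0,y0,x1,y1) in dict(cone=(280,160,310,197),rollon=(185,233,225,258),shoe=(428,198,458,242),brush=(282,228,303,262)).items():
    print(nm, np.abs(p[y0:y1,x0:x1].astype(int)-p0[y0:y1,x0:x1]).mean().round(1), cv2.phaseCorrelate(cv2.cvtColor(p0,6)[y0:y1,x0:x1].astype(np.float32),cv2.cvtColor(p,6)[y0:y1,x0:x1].astype(np.float32)))
go(.47,.266,.2,0)
cv2.imwrite("pics/s17.png",cv2.resize(p[180:235,190:260],None,fx=8,fy=8,interpolation=cv2.INTER_CUBIC))
```

```text
tongs mid [0.49  0.268] len 0.194 gap outer 0.074 rel mat [0.002 0.002]
peg ((494.06695556640625, -277.4491271972656), (16.235702514648438, 74.55035400390625), 77.76765441894531)
cone 7.7 ((-0.04510958156345346, -0.13247301077393914), 0.8806125285228094)
rollon 1.8 ((-0.05624542950619471, 0.384288878678964), 0.9744984655380249)
shoe 24.0 ((-0.032018003982488, 0.6274703184248409), 0.7818469421068828)
brush 1.4 ((0.009337423827698643, -0.04520360327411055), 1.0191132749120395)
t 17.97 pos [0.47   0.2668 0.1237] open 0.0853 F [ 0.  -0.3  0.5] toolx [-0.002 -0.001 -1.   ] ydir 90.0 q [ 0.38 -0.06  1.91  0.    1.29 -1.19]
shift units [-1.908 -0.021 -0.006] turn units about tool x 0.0 dist rows 1.8 0.0009560388421037745
```

View pics/s17.png

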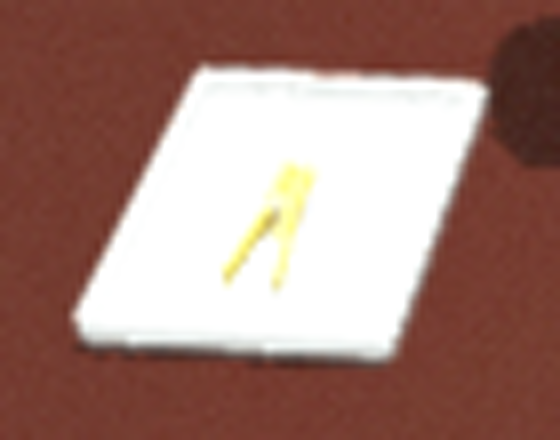

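The peg lies flat in the tray, about 18 mm along and 4 mm across from its centre. The tongs' centre is about 2 mm from the mat's centre, and the bystanders have shifted by less than 1 px. Handing in.

```bash
python3 -c "
from station import ctrl
print(ctrl.finish_job())"
```

```text
the job is handed in; nothing more can be done
None
```

I gripped the nearer bamboo tongs (the pair on the mat) at their rests, slid the open tips around the peg's jaws and squeezed. I then lifted the peg, drew it out from under the upper tray and released it in the white tray. The tongs went back onto the middle of the blue mat, and the job was handed in at about 18 s of the 61 s allowed.

**Last checks:**
- **Peg:** it lies flat in the white tray, about 18 mm along and 4 mm across from the tray's centre.
- **Tongs:** they lie open on the mat, with their centre about 2 mm from the mat's centre.
- **Robot:** the gripper is open and about 12 cm above the mat, touching nothing.
- **Bystanders:** the cone, roll-on bottle, shoehorn and brush shifted by less than 1 pixel in the scene view. The shoehorn's patch changed most in brightness, which I put down to the arm's shadow having moved off it.

**Disagreements along the way:**
- An early wrist-camera reading of the peg, near the edge of its picture, was several millimetres off the top view. I used the top and scene views instead.
- When the fingers first closed on the tongs, they pressed on the mat with about 6 N. It was gone once they lifted.

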